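# Feed two seal blanks from a leaning drum

### The arm

A 7-joint arm with a two-finger parallel gripper is mounted at the origin on the work surface. World frame = base frame: x ahead of the robot, y to its left, z up, the work surface at z = 0. Lengths are in m, angles in rad, forces in N, time in s.
With the tool pointing down it reaches from about 0.4 to 0.85 m from the base axis. Payload 4.5 kg.
Tool frame: the origin (TCP) lies at the very end of the fingers, on their centre line; the grasp point (between the pads) lies arm.tcp_to_grasp behind it (arm.tcp_to_grasp is the distance from the TCP to the grasp point, in m); z points along the fingers, y is the line along which they close (so a half turn about z gives the same grasp; the last joint's range is limited). The gripper opens to 88 mm and grips with 3 to 60 N. Pads are 18 mm wide; open, the fingers measure 123 mm over their backs; the gripper's body (75 mm by 187 mm) begins 45 mm behind the grasp point.
Start: joints at [-1.245, 0.689, -0.195, 1.565, 0.157, 0.902, -0.215], TCP at [0.18, 0.599, 0.239] pointing down, gripper open.
Joint ranges: [-3.01, 3.01], [-0.46, 2.08], [-1.47, 1.51], [0.13, 2.56], [-1, 4.14], [0.04, 2.09], [-2.66, 2.66]. Speed limits (rad/s): [2.57, 2.57, 3.14, 3.14, 3.14, 3.14, 3.14].

### API

Orientations are given as [roll, pitch, yaw] about the fixed x, y, z axes, in that order (R = Rz(yaw) Ry(pitch) Rx(roll)).
In Python, from station import state, eyes, hand_in, arm gives the robot as it stands.
- The arm moves only by the tool step_arm, never from a script. Its argument "targets" is a list of rows, each an object with "claw": the opening, from 0 (shut) to 1 (fully open); "delta_pos": the shift along the tool's x, y, z in cm, a list of three; "roll": the turn about the tool's z in rad. A call has 1 to 20 rows; each row is the pose to reach, as a shift and turn from the pose commanded when the call began, along the tool's axes at that moment; what a row does not reach only later rows make up. A row lasts 1/10 s, in which the tool goes at most 50 mm and 8.59 degrees, less where a joint would pass 70% of its speed; a pose out of reach is approached as far as the arm can. A call with a gripper value outside its range is refused whole. The fingers move at their own pace and stop on an object; "squeeze" is the grip in N (left out, the last holds). Time passes only in rows, so rows that repeat a pose let the fingers close. It gives the time, the measured TCP pose, the force, the opening and the grip force at its end, in the units of the state.
- state(): the state, without advancing time (a new reading comes with each control period).
- eyes.get_image(name): name is "side" or "top"; returns (picture, depth): 384x512x3 uint8, red, green, blue; 384x512 float32, m along the optical axis (not along the pixel's ray), 0 where there is no reading.
- eyes.camera_info(name): a dict with "fovy" (degrees; the focal length in pixels is half the picture's height over the tangent of half this angle, whatever the lens; pixels are square), "cx", "cy" (the principal point, pixels), "dist" ([k1, k2, p1, p2, k3] as OpenCV has them; the pictures are not rectified), "R" (3x3) and "t" (3): a world point X has camera coordinates R X + t. Camera axes: x right, y down, z forward; pixel columns grow to the right and rows downward; lengths in m; the calibration is good to about 2 mm. A picture is of the moment at which its call begins. camera_info takes no time and is no camera call.
- hand_in(): hands the job in; it is judged then, once.
The state is a dict: "t": time; "joint_pos": joint angles; "dq": joint speeds; "joint_efforts": joint torques, N m; "eef_pos": TCP position; "tcp_rot": TCP orientation; "force": force on the tool from outside, world axes, zero at the start; "torque": the same for the moment, N m; "gripper_width": opening from 0.0 (shut) to 1.0 (fully open); "gripper_force": force on a finger pad.
Only numpy, scipy, OpenCV 4.12 (cv2) and the standard library are available. Lean on these libraries where they do the work, as an engineer would, in place of code of your own. Each camera call takes 0.05 s, during which the arm holds its last target. There are 200 camera calls.

### The job

Bring the blue catch tray under the outlet of the leaning drum feeder, square to it and pushed right back against the stop. Then turn the drum slowly by its red grip bar (never faster than about a quarter turn a second): first let the brass blank drop into the tray, and only when it lies still there, the silver one. Leave both black blanks in the drum, do not touch the blanks with the gripper, and do not disturb the other things on the bench.

Things in the scene. Friction and masses are not known exactly. Their poses are not given: they have to be found in the camera images.
- stop (a point): Middle of the stop, the 170 mm wide, 20 mm high front face of the fixed feeder's grey base plate, 10 mm above the table. x is level, into the feeder (the tray is pushed along +x), z up. The drum axis leans 0.50 rad from vertical, its top towards -x.
- outlet (a point): Middle of the outlet's lip, 70 mm above the table and 18 mm in front of the stop: a gap 58 mm wide in the lowest side of the green drum wall, between two short cheeks. x as at the stop. Blanks that drop here land 20 to 100 mm in front of the stop.
- drum_grip (a point): Red grip bar on the drum, 80 mm long (x), 14 mm thick (y, gripped), 42 mm high (z). The point is on the drum axis, 26 mm above the drum's clear cover (radius 60 mm), 16 mm below the bar's top. z is the drum axis, up out of the drum, leaning 0.50 rad towards the robot's side, so the gripper comes tilted along -z. x, y turn with the drum; at joint 0 x points up-slope, away from the outlet.
- drum (a joint): Turn of the drum, rad, positive anticlockwise seen from above; stays where left (friction 0.1 N m). Six pockets, 60 deg apart. At 0 an empty one faces the outlet; brass and silver stand in its two neighbours, one each side (which varies), then the blacks. Turning 0.5 to 1.05 one way brings one to the outlet and it topples out; as far the other way past 0, the other. Beyond 1.4 a black one nears.
- brass_mid (a point): Brass-coloured blank, a cylinder 28 mm in diameter and 64 mm long, 0.11 kg; the point is its centre (half-way along), z along its length. It starts standing in one of the drum's pockets.
- brass: The same brass-coloured blank; origin at one end face.
- steel_mid (a point): Silver (steel-coloured) blank, a cylinder 28 mm in diameter and 64 mm long, 0.11 kg; the point is its centre (half-way along), z along its length. It starts standing in one of the drum's pockets.
- steel: The same silver blank; origin at one end face.
- black1: The first black blank; origin at one end face.
- black2: The second black blank; origin at one end face.
- black1_mid (a point): A black blank, a cylinder 28 mm in diameter and 64 mm long, 0.11 kg; the point is its centre (half-way along), z along its length. It starts standing in one of the drum's pockets. It must stay in the drum.
- black2_mid (a point): The other black blank, a cylinder 28 mm in diameter and 64 mm long, 0.11 kg; the point is its centre (half-way along), z along its length. It starts standing in one of the drum's pockets. It must stay in the drum.
- tray_grip (a point): Centre of the gripped part of the orange upright tab on the near end of the blue catch tray, 42 mm above the table. The tab is 12 mm thick (y), 36 mm long (x), its top 60 mm above the table. x points from the tab to the tray, z up. The tray (130 x 120 mm, walls 30 mm high and 4 mm thick, 0.4 kg) stands flat on the table and slides (2 to 6 N); its back wall's outer face is 149 mm along +x from here.
- tray_back (a point): Middle of the outer face of the tray's back wall (away from the tab), 10 mm above the table when the tray stands on it; x points out of the tray, along its length. To be brought to the stop, x axes parallel.
- tray_in (a point): Centre of the tray's inner floor, 4 mm above the table; x along the tray towards its back wall.
- ball_block: Engraver's steel ball (80 mm) on a rubber ring of 92 mm diameter, 92 mm high; leave alone. Origin: centre of its underside.
- calipers: Flat steel calipers, about 160 x 55 x 8 mm, lying; leave alone.
- pliers: Red-handled pliers, about 145 x 45 x 10 mm, lying; leave alone.
- hammer: Small hammer lying on the table; leave alone.
- jar: Amber jar, 64 mm in diameter, 90 mm high, standing; leave alone. Origin: centre of its underside.
Mind the look-alikes: they are no part of the job. Of the things like the part that bears tray_grip, leave any that is turquoise; of the rest the larger one is meant.

How it is judged:
On the way, in this order (a step that is already met when the one before it is completed fails the run):
1. the tray stands square under the outlet, pushed back against the stop, both wanted blanks still in the drum (x of tray_back in the frame of stop between -0.006 and 0.006 m and y of tray_back in the frame of stop between -0.015 and 0.015 m and angle between the x axis of tray_back and the x axis of stop, either way round below 0.14 rad and angle between tray_back's own z axis and vertical below 0.06 rad and distance between each of brass_mid, steel_mid and drum_grip below 0.105 m and height (world z) of each of brass_mid, steel_mid above 0.085 m), for 0.2 s.
2. the brass blank lies still in the tray, the silver one still in the drum (x of brass_mid in the frame of tray_in between -0.061 and 0.061 m and y of brass_mid in the frame of tray_in between -0.056 and 0.056 m and height (world z) of brass_mid below 0.045 m and linear speed of brass below 0.05 m/s and distance between steel_mid and drum_grip below 0.105 m and height (world z) of steel_mid above 0.085 m), for 0.2 s.
3. the silver blank lies still in the tray too (x of steel_mid in the frame of tray_in between -0.061 and 0.061 m and y of steel_mid in the frame of tray_in between -0.056 and 0.056 m and height (world z) of each of steel_mid, brass_mid below 0.045 m and linear speed of each of steel, brass below 0.05 m/s and x of brass_mid in the frame of tray_in between -0.061 and 0.061 m and y of brass_mid in the frame of tray_in between -0.056 and 0.056 m), for 0.2 s.
At the end, for the whole second after the job is handed in: The brass and the silver blank lie at rest inside the tray, both black blanks are still in the drum, the drum is at rest, and the tray stands under the outlet: back wall within 20 mm of the stop (6 mm when first set, before the blanks struck it), within 15 mm sideways and 8 deg of square (all of step 3 and x of tray_back in the frame of stop between -0.02 and 0.006 m and y of tray_back in the frame of stop between -0.015 and 0.015 m and angle between the x axis of tray_back and the x axis of stop, either way round below 0.14 rad and angle between tray_back's own z axis and vertical below 0.06 rad and distance between each of black1_mid, black2_mid and drum_grip below 0.105 m and height (world z) of each of black1_mid, black2_mid above 0.085 m and velocity of joint drum between -0.1 and 0.1 rad/s); the robot touches nothing.
It fails at once if the drum is turned faster than 2.5 rad/s (velocity of joint drum above 2.5 rad/s or velocity of joint drum below -2.5 rad/s).
It fails at once if the gripper touches a blank (contact force between the fingers and brass above 0.5 N or contact force between the fingers and steel above 0.5 N or contact force between the fingers and black1 above 0.5 N or contact force between the fingers and black2 above 0.5 N).
It fails at once if a bystander is moved more than 30 mm (distance of any of ball_block, calipers, pliers, hammer, jar from where it was at the start of the episode above 0.03 m).
It also fails if it takes over 64 s, if anything falls off the work surface, if the arm or the gripper's body presses on something with over 40 N, if the wrist force passes 120 N, or if a joint passes its speed limit or range.

## Working session

There is one attempt and no reset: what is moved stays moved. The work goes in short steps, Python scripts to look and compute and a tool call to move; the robot and the scene stay as the last step left them, time stands still between calls to the robot, and variables do not carry over. Pictures are saved under pics/ and viewed, at most 10 in all, crops included, and the job is handed in when it is done.

Besides the shell and the picture viewer there is one more tool, called as name([rows], argument=value, ...), one row to a line, values as JSON. step_arm: Moves the arm, as the interface text tells. Its arguments: {"type":"object","properties":{"targets":{"type":"array","items":{"type":"object","properties":{"claw":{"type":"number"},"delta_pos":{"type":"array","items":{"type":"number"}},"roll":{"type":"number"}}}},"squeeze":{"type":"number"}},"required":["targets"]}

```bash
ls; mkdir -p pics
cat > h.py <<'E'
import numpy as np, cv2, json
from station import state, eyes, hand_in, arm
def cam(n):
    c=eyes.camera_info(n); f=192/np.tan(np.radians(c['fovy'])/2)
    return np.array([[f,0,c['cx']],[0,f,c['cy']],[0,0,1]]),np.array(c['dist'],float),np.array(c['R']),np.array(c['t'])
def ray(n,uv):
    K,d,R,t=cam(n); p=cv2.undistortPoints(np.array(uv,float).reshape(-1,1,2),K,d).reshape(-1,2)
    v=np.c_[p,np.ones(len(p))]; return -R.T@t, v@R
def plane(n,uv,z):
    o,v=ray(n,uv); return o+v*((z-o[2])/v[:,2])[:,None]
def proj(n,X):
    K,d,R,t=cam(n); return cv2.projectPoints(np.array(X,float).reshape(-1,1,3),cv2.Rodrigues(R)[0],t,K,d)[0].reshape(-1,2)
def cloud(n,D):
    v,u=np.mgrid[:384,:512]; K,d,R,t=cam(n)
    p=cv2.undistortPoints(np.stack([u.ravel(),v.ravel()],1).astype(float).reshape(-1,1,2),K,d).reshape(-1,2)
    return ((np.c_[p,np.ones(len(p))]*D.reshape(-1,1)-t)@R).reshape(384,512,3)
def tri(a,b):
    (o1,v1),(o2,v2)=ray('side',a),ray('top',b); v1=v1[0];v2=v2[0]
    s=np.linalg.lstsq(np.c_[v1,-v2],o2-o1,rcond=None)[0]
    p,q=o1+v1*s[0],o2+v2*s[1]; return (p+q)/2,np.linalg.norm(p-q)
E
python3 - <<'E'
from h import *
print(state()); print(arm, [ (k,getattr(arm,k)) for k in dir(arm) if k[0]!='_'])
for n in('side','top'):
    im,D=eyes.get_image(n); cv2.imwrite(f'pics/{n}0.png',im[:,:,::-1]); np.savez(f'{n}0.npz',im=im,D=D)
    c=eyes.camera_info(n); print(n,c['fovy'],-np.array(c['R']).T@c['t'],(D>0).mean())
E
```

```text
pics
{'t': 0.0, 'joint_pos': array([-1.24523713,  0.6899808 , -0.19452563,  1.56632436,  0.15730566,
        0.9024932 , -0.21508137]), 'dq': array([-0.00069509, -0.00026699, -0.00047135,  0.00035547,  0.00117221,
        0.00083692, -0.00143511]), 'joint_efforts': array([-3.63995769e-04, -5.27567232e+01, -1.26733795e+00, -1.53427809e+01,
       -5.27012267e-02,  6.58575082e-03,  1.73578628e-04]), 'eef_pos': array([0.17963678, 0.59797892, 0.23791755]), 'tcp_rot': array([-3.13978435e+00,  1.27411776e-04,  2.84994669e+00]), 'force': array([ 0.42446056,  0.30486647, -0.54527119]), 'torque': array([ 0.00170461, -0.07181204, -0.0140948 ]), 'gripper_force': 0.0, 'gripper_width': 0.9990075689252731}
<Robot object at 0x7f17efb54050> [('MotionError', <class 'station.MotionError'>), ('tcp_to_grasp', 0.0187)]
side 52.18904042076278 [0.43696521 0.72387901 1.0208165 ] 0.9960378011067709
top 46.54292492155554 [ 0.32471978 -0.02293837  1.54450171] 0.9958445231119791
```

View pics/side0.png

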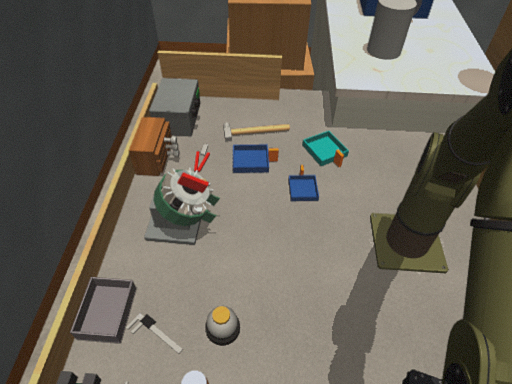

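View pics/top0.png

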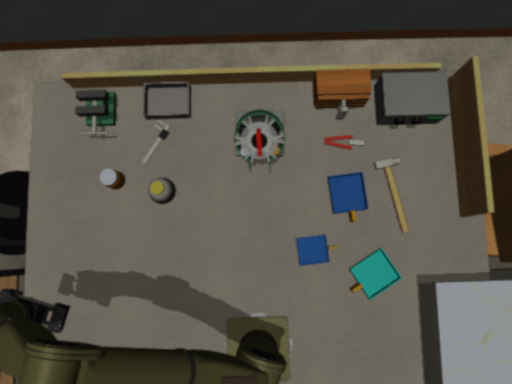

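Candidates for the tray: a larger blue one (side 251,158; top 348,193, tab 352,216), a smaller blue one (side 303,188; top 313,250) and a turquoise one (side 325,148; top 375,273). I choose the larger blue. The drum's red bar is at side (193,182), top (259,141). The red pliers and the black-and-green press top left are not the drum.

```bash
cat > m.py <<'E'
from h import *
def blobs(im,lo,hi,amin=25):
    hsv=cv2.cvtColor(im,cv2.COLOR_RGB2HSV); m=cv2.inRange(hsv,lo,hi)
    n,l,s,c=cv2.connectedComponentsWithStats(m); return [(l==i,c[i],s[i,4]) for i in range(1,n) if s[i,4]>=amin]
E
python3 - <<'E'
from m import *
d={}
for n in('side','top'):
    z=np.load(n+'0.npz'); im,D=z['im'],z['D']; P=cloud(n,D)
    for nm,lo,hi in(('blue',(105,120,60),(125,255,255)),('orange',(8,150,120),(18,255,255)),('red',(0,180,120),(4,255,255))):
        for m,c,a in blobs(im,lo,hi,12):
            p=P[m]; print(n,nm,c.round(1),a,'med',np.median(p,0).round(3),'zmax',np.percentile(p[:,2],95).round(3))
            if nm=='blue' and a>300:
                r=cv2.minAreaRect(np.argwhere(m)[:,::-1].astype(np.float32)); print('  floor rect',plane(n,cv2.boxPoints(r),0.03).round(3)[:,:2].tolist())
s=np.load('side0.npz')['im'][125:255,135:355]; t=np.load('top0.npz')['im'][95:295,220:410]
a=cv2.resize(s,(790,467)); cv2.imwrite('pics/cs.png',a[:,:,::-1]); 
cv2.imwrite('pics/ct.png',cv2.resize(t,(570,600),interpolation=cv2.INTER_CUBIC)[:,:,::-1])
E
```

```text
side blue [370.6   6.8] 149 med [ 0.024 -1.138  0.228] zmax 0.258
side blue [423.8   8.4] 169 med [-0.218 -1.139  0.229] zmax 0.267
side blue [250.3 158. ] 834 med [ 0.513 -0.33   0.006] zmax 0.03
  floor rect [[0.581, -0.37], [0.451, -0.381], [0.444, -0.245], [0.567, -0.235]]
side blue [303.1 187.6] 618 med [ 0.319 -0.197  0.005] zmax 0.024
  floor rect [[0.371, -0.226], [0.272, -0.24], [0.272, -0.129], [0.366, -0.116]]
side orange [146.7 134.2] 806 med [ 0.876 -0.303  0.118] zmax 0.122
side orange [161.  138.1] 131 med [ 0.827 -0.298  0.106] zmax 0.11
side orange [273.2 154.1] 107 med [ 0.429 -0.325  0.037] zmax 0.062
side orange [340.1 157. ] 45 med [ 0.188 -0.318  0.054] zmax 0.062
side orange [301.9 169. ] 18 med [ 0.327 -0.248  0.045] zmax 0.049
side red [200.  161.1] 102 med [ 0.697 -0.296  0.011] zmax 0.014
side red [194.1 179.1] 107 med [ 0.649 -0.017  0.213] zmax 0.23
top blue [347.4 192.4] 1265 med [ 0.515 -0.326  0.004] zmax 0.029
  floor rect [[0.57, -0.256], [0.584, -0.375], [0.456, -0.386], [0.442, -0.269]]
top blue [312.2 249.8] 777 med [ 0.321 -0.196  0.003] zmax 0.022
  floor rect [[0.361, -0.14], [0.371, -0.238], [0.282, -0.246], [0.272, -0.149]]
top orange [343.3  79.2] 751 med [ 0.882 -0.309  0.119] zmax 0.125
top orange [326.5  70. ] 18 med [ 0.916 -0.256  0.12 ] zmax 0.123
top orange [327.5  97. ] 16 med [ 0.827 -0.257  0.105] zmax 0.111
top orange [497.3 149.1] 115 med [ 0.748 -1.097 -0.417] zmax -0.408
top orange [490.2 222.9] 35 med [ 0.421 -1.035 -0.418] zmax -0.41
top red [258.7 142.8] 77 med [ 0.65  -0.022  0.214] zmax 0.229
top red [337.3 140.9] 100 med [ 0.703 -0.299  0.009] zmax 0.015
```

View pics/cs.png

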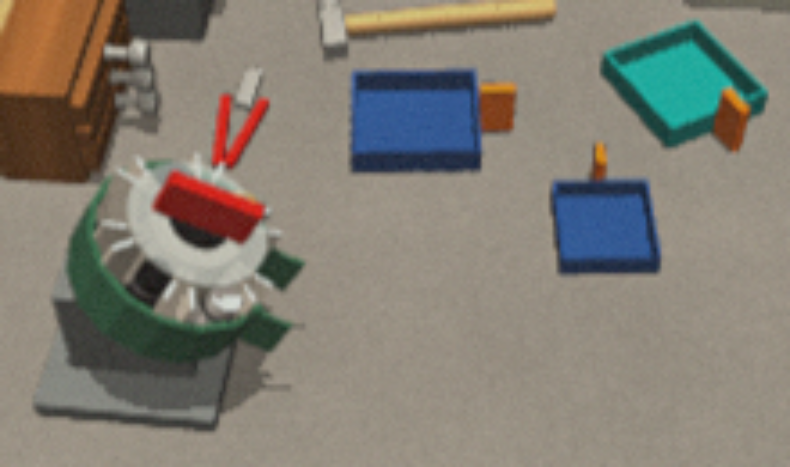

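View pics/ct.png

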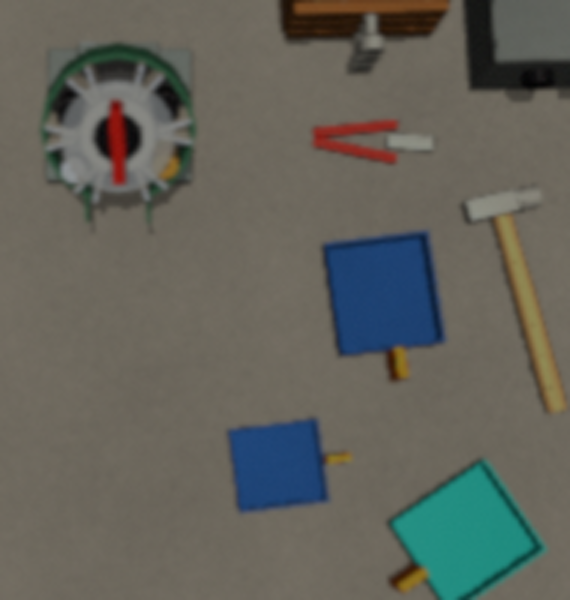

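The crops confirm the layout. The larger blue tray has its tab towards the robot. The feeder's outlet also faces the robot. Brass (top crop 168,168) sits on the −y side and silver (73,170) on the +y side, so the negative turn releases brass. Next I refine the tab, bar and stop positions.

Run:
```python
from m import *
for n in('side','top'):
    z=np.load(n+'0.npz'); im,D=z['im'],z['D']; P=cloud(n,D)
    p=P.reshape(-1,3); s=(abs(p[:,2]-.02)<.006)&(p[:,0]>.5)&(p[:,0]<.85)&(abs(p[:,1]+.02)<.16); q=p[s]
    print(n,'plate',len(q),np.percentile(q,[1,5,50,95,99],axis=0).round(3).tolist())
    r=cv2.minAreaRect(q[:,:2].astype(np.float32)); print('  rect',np.round(cv2.boxPoints(r),3).tolist())
    # front edge per y bin
    for y in np.arange(-.11,.08,.02):
        k=q[abs(q[:,1]-y)<.01]; 
        if len(k): print('   y%.2f xmin %.3f'%(y,k[:,0].min()),end='')
    print()
    hsv=cv2.cvtColor(im,cv2.COLOR_RGB2HSV)
    m=((hsv[:,:,0]<5)|(hsv[:,:,0]>175))&(hsv[:,:,1]>150)&(P[:,:,2]>.12)&(abs(P[:,:,1])<.12)
    b=P[m]; b=b[(b[:,0]>.55)&(b[:,0]<.75)]; c=b.mean(0); w=np.linalg.svd(b-c)[2]; print('  bar',len(b),c.round(4),w.round(3).tolist(),np.percentile((b-c)@w[0],[0,100]).round(3), 'px',np.argwhere(m).mean(0)[::-1])
    m=cv2.inRange(hsv,(5,120,60),(22,255,255))>0; m&=(abs(P[:,:,0]-.43)<.05)&(abs(P[:,:,1]+.335)<.04)&(P[:,:,2]>.015)
    b=P[m]; print('  tab',len(b),b.mean(0).round(4),np.percentile(b,[0,5,95,100],axis=0).round(3).tolist(),np.argwhere(m).mean(0)[::-1])
    t=b[b[:,2]>.05]; c=t.mean(0); w=np.linalg.svd((t-c)[:,:2])[2]; print('   tabtop',len(t),c.round(4),w[0].round(3))
```

```text
side plate 746 [[0.655, -0.012, 0.015], [0.659, 0.001, 0.016], [0.731, 0.038, 0.02], [0.809, 0.061, 0.024], [0.814, 0.063, 0.025]]
  rect [[0.652999997138977, -0.01899999938905239], [0.8149999976158142, -0.020999999716877937], [0.8159999847412109, 0.06400000303983688], [0.6539999842643738, 0.06599999964237213]]
   y-0.03 xmin 0.810   y-0.01 xmin 0.654   y0.01 xmin 0.654   y0.03 xmin 0.654   y0.05 xmin 0.655   y0.07 xmin 0.657
  bar 317 [ 0.6549 -0.0157  0.2012] [[-0.876, -0.021, -0.482], [-0.479, -0.075, 0.875], [0.055, -0.997, -0.056]] [-0.038  0.04 ] px [192.40378549 182.29968454]
  tab 101 [ 0.4302 -0.3254  0.0426] [[0.413, -0.334, 0.016], [0.415, -0.331, 0.018], [0.445, -0.32, 0.062], [0.446, -0.319, 0.066]] [273.07920792 152.89108911]
   tabtop 40 [ 0.4302 -0.3267  0.0576] [-0.993 -0.122]
top plate 184 [[0.651, -0.11, 0.014], [0.655, -0.11, 0.015], [0.794, -0.081, 0.019], [0.812, 0.056, 0.024], [0.815, 0.058, 0.025]]
  rect [[0.6060000061988831, -0.10599999874830246], [0.8109999895095825, -0.11100000143051147], [0.8159999847412109, 0.10300000011920929], [0.6110000014305115, 0.1080000028014183]]
   y-0.11 xmin 0.651   y-0.09 xmin 0.651   y-0.07 xmin 0.804   y0.03 xmin 0.794   y0.05 xmin 0.654
  bar 142 [ 0.6555 -0.0219  0.2057] [[-0.787, 0.014, -0.616], [-0.613, -0.127, 0.78], [0.068, -0.992, -0.108]] [-0.037  0.038] px [258.58450704 141.36619718]
  tab 51 [ 0.4299 -0.3282  0.0525] [[0.413, -0.337, 0.023], [0.416, -0.336, 0.027], [0.446, -0.323, 0.063], [0.446, -0.322, 0.064]] [352.07843137 215.96078431]
   tabtop 39 [ 0.4303 -0.3294  0.0576] [-0.996 -0.088]
```

```bash
cat >> m.py <<'E'
from scipy.spatial.transform import Rotation as Ro
def deltas(W):  # world targets (x,y,z,yaw) -> tool deltas cm, roll
    s=state(); R=Ro.from_euler('xyz',s['tcp_rot']).as_matrix(); print('t',round(s['t'],2),'p',s['eef_pos'].round(4),'rot',s['tcp_rot'].round(3),'q',s['joint_pos'].round(2))
    for w in W:
        d=R.T@(np.array(w[:3])-s['eef_pos'])*100; r=(s['tcp_rot'][2]-w[3]+np.pi)%(2*np.pi)-np.pi
        print(w,'->',d.round(2),'roll',round(r,3))
E
python3 - <<'E'
from m import *
deltas([(.3,.5,.33,2.2),(.48,.2,.33,1.5),(.47,-.1,.33,.8),(.43,-.329,.2,.1),(.43,-.329,.10,.1)])
z=np.load('top0.npz'); im=z['im']
print('cheek tips z~.07',plane('top',[[249,172],[270,172]],.08).round(3))
E
```

```text
t 0.1 p [0.1797 0.598  0.238 ] rot [-3.14  0.    2.85] q [-1.25  0.69 -0.19  1.57  0.16  0.9  -0.22]
(0.3, 0.5, 0.33, 2.2) -> [-14.34  -5.94  -9.19] roll 0.65
(0.48, 0.2, 0.33, 1.5) -> [-40.21 -29.5   -9.15] roll 1.35
(0.47, -0.1, 0.33, 0.8) -> [-47.88 -58.52  -9.1 ] roll 2.05
(0.43, -0.329, 0.2, 0.1) -> [-50.63 -81.58   3.94] roll 2.75
(0.43, -0.329, 0.1, 0.1) -> [-50.63 -81.56  13.94] roll 2.75
cheek tips z~.07 [[ 0.583  0.013  0.08 ]
 [ 0.581 -0.057  0.08 ]]
```

step_arm([
  {"claw": 0.6,"delta_pos": [-5,-2,-4],"roll": 0.15},
  {"claw": 0.6,"delta_pos": [-9,-4,-8],"roll": 0.3},
  {"claw": 0.6,"delta_pos": [-13,-6.5,-9],"roll": 0.45},
  {"claw": 0.6,"delta_pos": [-17,-9.5,-9],"roll": 0.6},
  {"claw": 0.6,"delta_pos": [-21,-12.5,-9],"roll": 0.75},
  {"claw": 0.6,"delta_pos": [-25,-15.5,-9],"roll": 0.9},
  {"claw": 0.6,"delta_pos": [-29,-19,-9],"roll": 1.05},
  {"claw": 0.6,"delta_pos": [-33,-22.5,-9],"roll": 1.2},
  {"claw": 0.6,"delta_pos": [-36.5,-26,-9],"roll": 1.35},
  {"claw": 0.6,"delta_pos": [-40,-29.5,-9],"roll": 1.45},
  {"claw": 0.6,"delta_pos": [-41.5,-34,-9],"roll": 1.55},
  {"claw": 0.6,"delta_pos": [-43,-38.5,-9],"roll": 1.7},
  {"claw": 0.6,"delta_pos": [-44.5,-43,-9],"roll": 1.85},
  {"claw": 0.6,"delta_pos": [-45.5,-47.5,-9],"roll": 2.0},
  {"claw": 0.6,"delta_pos": [-46.5,-52,-9],"roll": 2.1},
  {"claw": 0.6,"delta_pos": [-48,-56.5,-9],"roll": 2.2},
  {"claw": 0.6,"delta_pos": [-48.5,-61,-9],"roll": 2.35},
  {"claw": 0.6,"delta_pos": [-49,-65.5,-9],"roll": 2.5},
  {"claw": 0.6,"delta_pos": [-49.5,-70,-7],"roll": 2.6},
  {"claw": 0.6,"delta_pos": [-50,-74,-4],"roll": 2.75},
])

```text
t: 2.1
eef_pos: [0.446, -0.2566, 0.2794]
tcp_rot: [3.139, -0.003, 0.094]
force: [0.3, 0.1, 0.1]
gripper_width: 0.596
gripper_force: 0.0
```

Run:
```python
from m import *
deltas([(.43,-.329,.1,.1),(.43,-.329,.025,.1)])
```

```text
t 2.1 p [ 0.446  -0.2566  0.2794] rot [ 3.139e+00 -3.000e-03  9.400e-02] q [ 0.09  0.54  0.56  1.87 -0.38  0.83 -0.64]
(0.43, -0.329, 0.1, 0.1) -> [-2.34  7.02 17.95] roll -0.006
(0.43, -0.329, 0.025, 0.1) -> [-2.36  7.   25.45] roll -0.006
```

step_arm([
  {"claw": 0.6,"delta_pos": [-1,3.5,2],"roll": 0},
  {"claw": 0.6,"delta_pos": [-2,7,6],"roll": 0},
  {"claw": 0.6,"delta_pos": [-2.4,7,10],"roll": 0},
  {"claw": 0.6,"delta_pos": [-2.4,7,14],"roll": 0},
  {"claw": 0.6,"delta_pos": [-2.4,7,17.5],"roll": 0},
  {"claw": 0.6,"delta_pos": [-2.4,7,17.5],"roll": 0},
  {"claw": 0.6,"delta_pos": [-2.4,7,17.5],"roll": 0},
])

```text
t: 2.8
eef_pos: [0.4287, -0.3258, 0.104]
tcp_rot: [-3.141, 0.001, 0.1]
force: [0.5, 0.3, -0.3]
gripper_width: 0.6
gripper_force: 0.0
```

Run:
```python
from m import *
for n in('side','top'):
    im,D=eyes.get_image(n); P=cloud(n,D); hsv=cv2.cvtColor(im,cv2.COLOR_RGB2HSV)
    m=cv2.inRange(hsv,(5,120,60),(22,255,255))>0; m&=(abs(P[:,:,0]-.43)<.05)&(abs(P[:,:,1]+.335)<.04)&(P[:,:,2]>.015)
    b=P[m]; print(n,len(b),b.mean(0).round(4) if len(b) else '')
    if n=='side': cv2.imwrite('pics/s1.png',cv2.resize(im[90:220,200:400],(800,520))[:,:,::-1])
deltas([(.43,-.329,.1,.1),(.43,-.329,.025,.1)])
```

```text
side 114 [ 0.432  -0.3254  0.0892]
top 6 [ 0.4242 -0.3591  0.4631]
t 2.9 p [ 0.4298 -0.3266  0.1055] rot [ 3.139e+00 -2.000e-03  1.000e-01] q [ 0.37  0.81  0.33  1.95 -0.56  0.46 -0.36]
(0.43, -0.329, 0.1, 0.1) -> [-0.    0.24  0.55] roll -0.0
(0.43, -0.329, 0.025, 0.1) -> [-0.02  0.22  8.05] roll -0.0
```

View pics/s1.png

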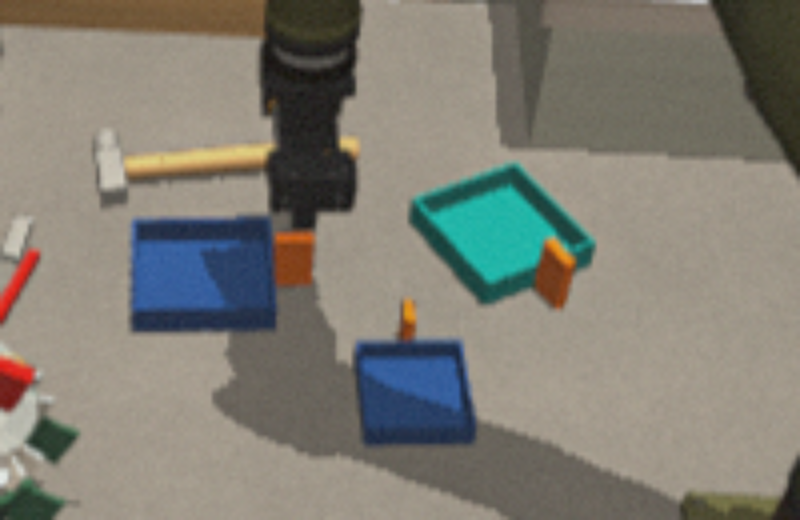

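The gripper stands over the large tray's tab (crop 293,255), and its fingers are clear of the other trays. I descend and grip.

step_arm([
  {"claw": 0.6,"delta_pos": [0,0.2,3],"roll": 0},
  {"claw": 0.6,"delta_pos": [0,0.2,6],"roll": 0},
  {"claw": 0.6,"delta_pos": [0,0.2,8],"roll": 0},
  {"claw": 0.6,"delta_pos": [0,0.2,8],"roll": 0},
  {"claw": 0.6,"delta_pos": [0,0.2,8],"roll": 0},
  {"claw": 0.0,"delta_pos": [0,0.2,8],"roll": 0},
  {"claw": 0.0,"delta_pos": [0,0.2,8],"roll": 0},
  {"claw": 0.0,"delta_pos": [0,0.2,8],"roll": 0},
  {"claw": 0.0,"delta_pos": [0,0.2,8],"roll": 0},
  {"claw": 0.0,"delta_pos": [0,0.2,8],"roll": 0},
], squeeze=25)

```text
t: 3.9
eef_pos: [0.4293, -0.3282, 0.0241]
tcp_rot: [3.141, -0.0, 0.1]
force: [-0.1, -2.7, 1.0]
gripper_width: 0.169
gripper_force: 0.6
```

Run:
```python
from m import *
for n in ('top','side'):
    im,D=eyes.get_image(n)
    for m,c,a in blobs(im,(105,120,60),(125,255,255),300):
        r=cv2.minAreaRect(np.argwhere(m)[:,::-1].astype(np.float32)); print(n,c,plane(n,cv2.boxPoints(r),0.03).round(3)[:,:2].tolist())
deltas([(.43,-.022,.025,0),(.48,-.022,.025,0)])
```

```text
top [304.47962382 247.31661442] [[0.297, -0.109], [0.392, -0.161], [0.366, -0.209], [0.272, -0.157]]
side [249.64009662 158.48309179] [[0.581, -0.37], [0.454, -0.38], [0.448, -0.245], [0.567, -0.235]]
side [303.15805947 187.66510172] [[0.37, -0.226], [0.269, -0.234], [0.273, -0.125], [0.369, -0.117]]
t 4.0 p [ 0.4293 -0.3287  0.0241] rot [ 3.14e+00 -1.00e-03  9.90e-02] q [ 0.45  0.95  0.21  1.96 -0.62  0.29 -0.3 ]
(0.43, -0.022, 0.025, 0) -> [  3.1  -30.52  -0.14] roll 0.099
(0.48, -0.022, 0.025, 0) -> [  8.07 -30.02  -0.13] roll 0.099
```

step_arm([
  {"claw": 0.0,"delta_pos": [0,0,0],"roll": 0},
  {"claw": 0.0,"delta_pos": [0,0,0],"roll": 0},
  {"claw": 0.0,"delta_pos": [0,0,0],"roll": 0},
  {"claw": 0.0,"delta_pos": [0,0,0],"roll": 0},
  {"claw": 0.0,"delta_pos": [0.2,-2,0],"roll": 0.01},
  {"claw": 0.0,"delta_pos": [0.4,-4,0],"roll": 0.02},
])

```text
t: 4.6
eef_pos: [0.4292, -0.2891, 0.0241]
tcp_rot: [3.138, -0.001, 0.077]
force: [0.8, -2.9, 2.5]
gripper_width: 0.13
gripper_force: 24.9
```

step_arm([
  {"claw": 0.0,"delta_pos": [0.2,-2.5,0],"roll": 0.02},
  {"claw": 0.0,"delta_pos": [0.4,-5,0],"roll": 0.03},
  {"claw": 0.0,"delta_pos": [0.6,-7.5,0],"roll": 0.04},
  {"claw": 0.0,"delta_pos": [0.8,-10,0],"roll": 0.05},
  {"claw": 0.0,"delta_pos": [1.0,-12.5,0],"roll": 0.06},
  {"claw": 0.0,"delta_pos": [1.2,-15,0],"roll": 0.07},
  {"claw": 0.0,"delta_pos": [1.4,-17.5,0],"roll": 0.08},
  {"claw": 0.0,"delta_pos": [1.6,-20,0],"roll": 0.08},
  {"claw": 0.0,"delta_pos": [1.8,-22.5,0],"roll": 0.08},
  {"claw": 0.0,"delta_pos": [2.0,-25,0],"roll": 0.08},
  {"claw": 0.0,"delta_pos": [2.1,-26.2,0],"roll": 0.08},
  {"claw": 0.0,"delta_pos": [2.1,-26.2,0],"roll": 0.08},
  {"claw": 0.0,"delta_pos": [2.1,-26.2,0],"roll": 0.08},
])

```text
t: 5.9
eef_pos: [0.4372, -0.0262, 0.0307]
tcp_rot: [3.141, 0.017, -0.001]
force: [0.6, 0.0, -3.1]
gripper_width: 0.135
gripper_force: 25.0
```

Run:
```python
from m import *
for n in ('top','side'):
    im,D=eyes.get_image(n)
    for m,c,a in blobs(im,(105,120,60),(125,255,255),200):
        r=cv2.minAreaRect(np.argwhere(m)[:,::-1].astype(np.float32)); print(n,c,plane(n,cv2.boxPoints(r),0.03).round(3)[:,:2].tolist())
    cv2.imwrite('pics/%s2.png'%n,im[:,:,::-1])
deltas([(.495,-.022,.0242,0),(.505,-.022,.0242,0)])
```

```text
top [312.23453608 249.78479381] [[0.361, -0.14], [0.371, -0.238], [0.282, -0.246], [0.272, -0.148]]
side [303.12135177 187.60061444] [[0.371, -0.226], [0.272, -0.24], [0.272, -0.129], [0.366, -0.116]]
side [238.46908491 222.06842539] [[0.581, 0.052], [0.595, -0.083], [0.46, -0.088], [0.456, 0.047]]
t 6.0 p [ 0.4374 -0.027   0.0309] rot [ 3.141e+00  1.600e-02 -3.000e-03] q [-0.07  0.89  0.05  2.24 -1.    0.04 -0.62]
(0.495, -0.022, 0.0242, 0) -> [ 5.77 -0.52  0.57] roll -0.003
(0.505, -0.022, 0.0242, 0) -> [ 6.77 -0.52  0.56] roll -0.003
```

View pics/side2.png

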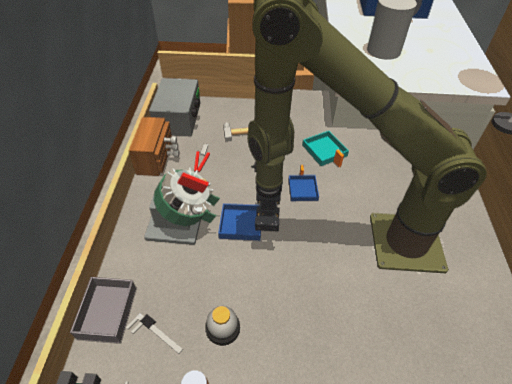

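The tray is gripped and sits in front of the outlet (side 238,222), but the wrist is at a joint limit (q5, q6). Moving outward should free it.

step_arm([
  {"claw": 0.0,"delta_pos": [1,-0.2,0.2],"roll": 0},
  {"claw": 0.0,"delta_pos": [2,-0.4,0.4],"roll": 0},
  {"claw": 0.0,"delta_pos": [3,-0.5,0.5],"roll": 0},
  {"claw": 0.0,"delta_pos": [3,-0.5,0.5],"roll": 0},
  {"claw": 0.0,"delta_pos": [3,-0.5,0.5],"roll": 0},
  {"claw": 0.0,"delta_pos": [3,-0.5,0.5],"roll": 0},
])

```text
t: 6.6
eef_pos: [0.4678, -0.0212, 0.0257]
tcp_rot: [-3.141, 0.015, -0.002]
force: [1.1, -0.4, -0.7]
gripper_width: 0.13
gripper_force: 25.0
```

Run:
```python
from m import *
deltas([(.495,-.022,.0242,0),(.505,-.022,.0242,0)])
```

```text
t 6.6 p [ 0.4678 -0.0212  0.0257] rot [-3.141e+00  1.500e-02 -2.000e-03] q [-0.15  0.92  0.16  2.16 -0.99  0.15 -0.64]
(0.495, -0.022, 0.0242, 0) -> [2.72 0.08 0.11] roll -0.002
(0.505, -0.022, 0.0242, 0) -> [3.72 0.08 0.1 ] roll -0.002
```

step_arm([
  {"claw": 0.0,"delta_pos": [0.8,0,0.05],"roll": 0},
  {"claw": 0.0,"delta_pos": [1.6,0,0.1],"roll": 0},
  {"claw": 0.0,"delta_pos": [2.4,0,0.1],"roll": 0},
  {"claw": 0.0,"delta_pos": [2.8,0,0.1],"roll": 0},
  {"claw": 0.0,"delta_pos": [3.0,0,0.1],"roll": 0},
  {"claw": 0.0,"delta_pos": [3.2,0,0.1],"roll": 0},
  {"claw": 0.0,"delta_pos": [3.4,0,0.1],"roll": 0},
  {"claw": 0.0,"delta_pos": [3.4,0,0.1],"roll": 0},
])

```text
t: 7.4
eef_pos: [0.5003, -0.0201, 0.0241]
tcp_rot: [-3.14, 0.018, -0.0]
force: [-4.4, -0.1, 5.8]
gripper_width: 0.133
gripper_force: 25.0
```

step_arm([
  {"claw": 0.0,"delta_pos": [0.2,0,0],"roll": 0},
  {"claw": 0.0,"delta_pos": [0.3,0,0],"roll": 0},
  {"claw": 0.0,"delta_pos": [0.4,0,0],"roll": 0},
  {"claw": 0.0,"delta_pos": [0.4,0,0],"roll": 0},
])

```text
t: 7.8
eef_pos: [0.5023, -0.02, 0.0241]
tcp_rot: [-3.139, 0.021, -0.0]
force: [-8.8, 0.2, 8.7]
gripper_width: 0.135
gripper_force: 25.0
```

step_arm([
  {"claw": 0.0,"delta_pos": [0.2,0,0],"roll": 0},
  {"claw": 0.0,"delta_pos": [0.4,0,0],"roll": 0},
  {"claw": 0.0,"delta_pos": [0.4,0,0],"roll": 0},
])

```text
t: 8.1
eef_pos: [0.5025, -0.02, 0.024]
tcp_rot: [-3.138, 0.028, -0.001]
force: [-14.9, -0.5, 14.7]
gripper_width: 0.135
gripper_force: 25.0
```

Run:
```python
from m import *
im,D=eyes.get_image('side'); P=cloud('side',D); print(state()['force'])
cv2.imwrite('pics/s3.png',cv2.resize(im[150:260,135:295],(800,550),interpolation=cv2.INTER_CUBIC)[:,:,::-1])
for m,c,a in blobs(im,(105,120,60),(125,255,255),200):
    p=P[m]; q=p[p[:,2]>.022]; print(c,np.percentile(q,[1,99],axis=0).round(3).tolist())
```

```text
[-14.97119474  -0.25406848  15.303473  ]
[303.18138801 187.45741325] [[0.272, -0.232, 0.022], [0.437, 0.724, 1.021]]
[218.88417787 224.8179938 ] [[0.437, -0.078, 0.022], [0.65, 0.724, 1.021]]
```

View pics/s3.png

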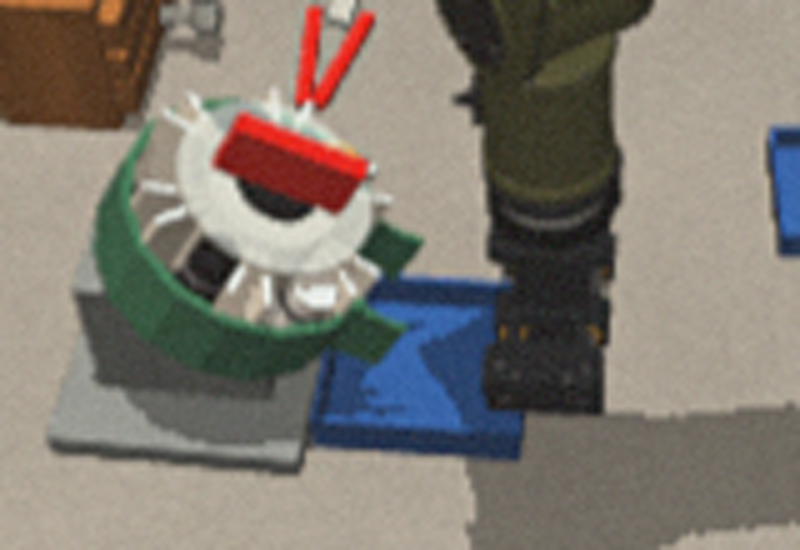

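The tray's back wall meets the plate (crop 310,440), and both force and position say it is seated. I relax and release, then lift.

step_arm([
  {"claw": 0.0,"delta_pos": [-0.3,0,-0.1],"roll": 0},
  {"claw": 0.0,"delta_pos": [-0.3,0,-0.1],"roll": 0},
  {"claw": 0.5,"delta_pos": [-0.3,0,-0.1],"roll": 0},
  {"claw": 0.5,"delta_pos": [-0.3,0,-0.1],"roll": 0},
  {"claw": 0.5,"delta_pos": [-0.3,0,-0.1],"roll": 0},
  {"claw": 0.5,"delta_pos": [-0.3,0,-0.1],"roll": 0},
  {"claw": 0.5,"delta_pos": [-0.3,0,-2],"roll": 0},
  {"claw": 0.5,"delta_pos": [-0.3,0,-5],"roll": 0},
  {"claw": 0.5,"delta_pos": [-0.3,0,-9],"roll": 0},
  {"claw": 0.5,"delta_pos": [-0.3,0,-13],"roll": 0},
  {"claw": 0.5,"delta_pos": [-0.3,0,-17],"roll": 0},
  {"claw": 0.5,"delta_pos": [-0.3,0,-21],"roll": 0},
  {"claw": 0.45,"delta_pos": [-0.3,0,-25],"roll": 0},
  {"claw": 0.45,"delta_pos": [-0.3,0,-28],"roll": 0},
  {"claw": 0.45,"delta_pos": [-0.3,0,-28],"roll": 0},
])

```text
t: 9.65
eef_pos: [0.5135, -0.0214, 0.3077]
tcp_rot: [-3.141, 0.007, -0.0]
force: [1.3, 0.7, 0.6]
gripper_width: 0.453
gripper_force: 0.0
```

Run:
```python
from m import *
im,D=eyes.get_image('side'); P=cloud('side',D)
m=blobs(im,(105,120,60),(125,255,255),200)
for mm,c,a in m:
    p=P[mm]; q=p[(p[:,2]>.022)&(p[:,2]<.05)]; print(c,np.percentile(q,[0,1,99,100],axis=0).round(3).tolist())
c=np.array([.657,-.021,.20]); ex=np.array([np.cos(.5),0,np.sin(.5)]); e=c+.033*ex
print('end',e); deltas([(e[0],e[1],.32,0),(e[0],e[1],e[2],0)])
ep=proj('side',[c+.016*np.array([-np.sin(.5),0,np.cos(.5)])+s*ex for s in(-.04,.04)]); print('bar top ends px',ep, (ep-[135,150])*5)
```

```text
[303.25080906 187.63915858] [[0.271, -0.24, 0.022], [0.271, -0.237, 0.022], [0.37, -0.139, 0.029], [0.37, -0.139, 0.03]]
[221.42214221 224.31323132] [[0.522, -0.078, 0.022], [0.523, -0.077, 0.022], [0.651, 0.043, 0.034], [0.651, 0.044, 0.034]]
end [ 0.68596022 -0.021       0.21582104]
t 9.7 p [ 0.5121 -0.0207  0.3055] rot [-3.14   0.011  0.   ] q [-0.54  0.58  0.82  1.83 -0.51  0.97 -1.06]
(np.float64(0.6859602245423824), np.float64(-0.021), 0.32, 0) -> [17.37  0.03 -1.65] roll 0.0
(np.float64(0.6859602245423824), np.float64(-0.021), np.float64(0.2158210427739387), 0) -> [17.48  0.05  8.76] roll 0.0
bar top ends px [[207.09750406 183.30132825]
 [181.04649749 172.54422047]] [[360.4875203  166.50664124]
 [230.23248743 112.72110235]]
```

step_arm([
  {"claw": 0.4,"delta_pos": [3,0,-1],"roll": 0},
  {"claw": 0.4,"delta_pos": [7,0,-1.5],"roll": 0},
  {"claw": 0.4,"delta_pos": [11,0,-1.5],"roll": 0},
  {"claw": 0.4,"delta_pos": [15,0,-1.5],"roll": 0},
  {"claw": 0.4,"delta_pos": [17.4,0,-1.5],"roll": 0},
  {"claw": 0.4,"delta_pos": [17.4,0,-1.5],"roll": 0},
  {"claw": 0.4,"delta_pos": [17.4,0,-1.5],"roll": 0},
  {"claw": 0.4,"delta_pos": [17.4,0,-1.5],"roll": 0},
])

```text
t: 10.5
eef_pos: [0.6839, -0.0208, 0.3154]
tcp_rot: [-3.14, 0.018, -0.001]
force: [-0.0, 0.1, -0.2]
gripper_width: 0.396
gripper_force: 0.0
```

Run:
```python
from m import *
deltas([(.686,-.021,.21,0)])
im,D=eyes.get_image('side'); cv2.imwrite('pics/s4.png',cv2.resize(im[120:250,135:295],(800,650))[:600,:,::-1])
```

```text
t 10.5 p [ 0.6839 -0.0208  0.3154] rot [-3.14e+00  1.80e-02 -1.00e-03] q [-0.37  0.82  0.77  1.27 -0.56  1.29 -1.17]
(0.686, -0.021, 0.21, 0) -> [ 0.4   0.04 10.53] roll -0.001
```

View pics/s4.png

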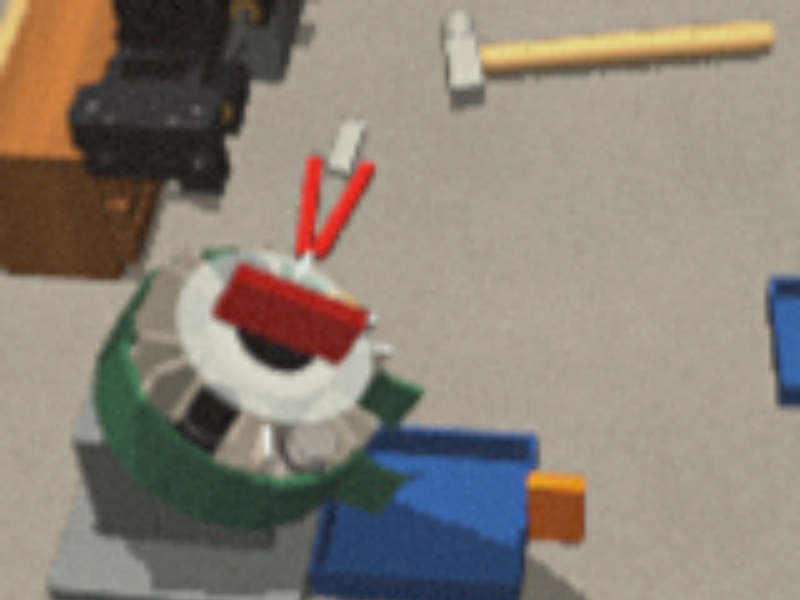

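The gripper hangs above the up-slope end of the bar, and the tray is square at the stop. I descend so the fingers straddle the bar.

step_arm([
  {"claw": 0.4,"delta_pos": [0.1,0,3],"roll": 0},
  {"claw": 0.4,"delta_pos": [0.2,0,6],"roll": 0},
  {"claw": 0.4,"delta_pos": [0.3,0,8],"roll": 0},
  {"claw": 0.4,"delta_pos": [0.4,0,9.5],"roll": 0},
  {"claw": 0.4,"delta_pos": [0.4,0,10.5],"roll": 0},
  {"claw": 0.4,"delta_pos": [0.4,0,10.5],"roll": 0},
  {"claw": 0.4,"delta_pos": [0.4,0,10.5],"roll": 0},
])

```text
t: 11.25
eef_pos: [0.6879, -0.0207, 0.2119]
tcp_rot: [-3.141, 0.014, -0.0]
force: [0.2, -0.6, -0.2]
gripper_width: 0.403
gripper_force: 0.0
```

```bash
cat >> m.py <<'E'
def arc(ths,r=.033):
    c=np.array([.657,-.021,.194]); W=[]
    for t in ths:
        x,y=.878*np.cos(t),np.sin(t)
        W.append(tuple(np.round([c[0]+r*x,c[1]+r*y,c[2]+r*.479*np.cos(t),np.arctan2(y,x)],4).tolist()))
    deltas(W)
E
python3 -c "
from m import *
arc(-np.arange(.1,1.21,.1))"
```

```text
t 11.25 p [ 0.6879 -0.0207  0.2119] rot [-3.141  0.014 -0.   ] q [-0.36  0.92  0.71  1.39 -0.63  1.08 -1.11]
(0.6858, -0.0243, 0.2097, -0.1138) -> [-0.21  0.36  0.23] roll 0.114
(0.6854, -0.0276, 0.2095, -0.2269) -> [-0.25  0.69  0.25] roll 0.227
(0.6847, -0.0308, 0.2091, -0.3387) -> [-0.32  1.01  0.29] roll 0.338
(0.6837, -0.0339, 0.2086, -0.4488) -> [-0.42  1.32  0.34] roll 0.449
(0.6824, -0.0368, 0.2079, -0.5566) -> [-0.55  1.61  0.41] roll 0.556
(0.6809, -0.0396, 0.207, -0.6619) -> [-0.7   1.89  0.5 ] roll 0.662
(0.6792, -0.0423, 0.2061, -0.7646) -> [-0.86  2.16  0.59] roll 0.764
(0.6772, -0.0447, 0.205, -0.8647) -> [-1.06  2.4   0.71] roll 0.864
(0.675, -0.0468, 0.2038, -0.9623) -> [-1.28  2.61  0.83] roll 0.962
(0.6727, -0.0488, 0.2025, -1.0575) -> [-1.51  2.81  0.96] roll 1.057
(0.6701, -0.0504, 0.2012, -1.1505) -> [-1.77  2.97  1.1 ] roll 1.15
(0.6675, -0.0518, 0.1997, -1.2418) -> [-2.03  3.11  1.25] roll 1.242
```

step_arm([
  {"claw": 0.4,"delta_pos": [-0.1,0.2,0.1],"roll": 0.06},
  {"claw": 0.4,"delta_pos": [-0.2,0.35,0.2],"roll": 0.11},
  {"claw": 0.4,"delta_pos": [-0.2,0.5,0.2],"roll": 0.17},
  {"claw": 0.4,"delta_pos": [-0.25,0.7,0.2],"roll": 0.23},
  {"claw": 0.4,"delta_pos": [-0.3,0.85,0.25],"roll": 0.28},
  {"claw": 0.4,"delta_pos": [-0.3,1.0,0.3],"roll": 0.34},
  {"claw": 0.4,"delta_pos": [-0.35,1.15,0.3],"roll": 0.39},
  {"claw": 0.4,"delta_pos": [-0.4,1.3,0.35],"roll": 0.45},
  {"claw": 0.4,"delta_pos": [-0.5,1.45,0.4],"roll": 0.5},
  {"claw": 0.4,"delta_pos": [-0.55,1.6,0.4],"roll": 0.56},
  {"claw": 0.4,"delta_pos": [-0.6,1.75,0.45],"roll": 0.61},
  {"claw": 0.4,"delta_pos": [-0.7,1.9,0.5],"roll": 0.66},
  {"claw": 0.4,"delta_pos": [-0.8,2.0,0.55],"roll": 0.71},
  {"claw": 0.4,"delta_pos": [-0.85,2.15,0.6],"roll": 0.76},
  {"claw": 0.4,"delta_pos": [-0.85,2.15,0.6],"roll": 0.76},
  {"claw": 0.4,"delta_pos": [-0.85,2.15,0.6],"roll": 0.76},
])

```text
t: 12.85
eef_pos: [0.6814, -0.0398, 0.2079]
tcp_rot: [3.138, 0.01, -0.757]
force: [1.9, 3.8, 4.9]
gripper_width: 0.397
gripper_force: 2.6
```

```bash
cat >> m.py <<'E'
def look(tag,n='side',save=True):
    im,D=eyes.get_image(n); P=cloud(n,D); hsv=cv2.cvtColor(im,cv2.COLOR_RGB2HSV)
    m=((hsv[:,:,0]<5)|(hsv[:,:,0]>175))&(hsv[:,:,1]>150)&(P[:,:,2]>.16)&(abs(P[:,:,1])<.12)&(P[:,:,0]>.55)&(P[:,:,0]<.75)
    b=P[m]; b=b-b.mean(0); w=np.linalg.svd(b)[2][0]; ex=np.array([np.cos(.5),0,np.sin(.5)])
    th=np.arctan2(w[1],w@ex); print('bar theta',round(float((th+np.pi/2)%np.pi-np.pi/2),3),len(b))
    t=(P[:,:,0]>.52)&(P[:,:,0]<.66)&(P[:,:,1]>-.085)&(P[:,:,1]<.05)&(P[:,:,2]<.06)&(P[:,:,2]>-.01)
    brass=t&(hsv[:,:,0]>14)&(hsv[:,:,0]<32)&(hsv[:,:,1]>90); sil=t&(hsv[:,:,1]<50)&(hsv[:,:,2]>90)&(P[:,:,2]>.012)
    for k,v in(('brass',brass),('silver',sil)): print(k,v.sum(),P[v].mean(0).round(3) if v.any() else '')
    if save: cv2.imwrite('pics/%s.png'%tag,cv2.resize(im[120:250,135:295],(738,600))[:,:,::-1])
E
python3 -c "
from m import *
look('s5')
arc(-np.arange(.75,1.36,.05))"
```

```text
bar theta -0.333 324
brass 0 
silver 36 [ 0.621 -0.023  0.024]
t 12.9 p [ 0.6814 -0.0398  0.2079] rot [ 3.138  0.01  -0.757] q [-0.4   0.97  0.9   1.42 -0.79  1.14 -1.7 ]
(0.6782, -0.0435, 0.2056, -0.815) -> [0.03 0.49 0.23] roll 0.058
(0.6772, -0.0447, 0.205, -0.8647) -> [0.04 0.65 0.29] roll 0.107
(0.6761, -0.0458, 0.2044, -0.9138) -> [0.03 0.8  0.35] roll 0.156
(0.675, -0.0468, 0.2038, -0.9623) -> [0.02 0.95 0.41] roll 0.205
(0.6739, -0.0478, 0.2032, -1.0101) -> [0.01 1.1  0.48] roll 0.253
(0.6727, -0.0488, 0.2025, -1.0575) -> [-0.01  1.25  0.55] roll 0.3
(0.6714, -0.0496, 0.2019, -1.1042) -> [-0.05  1.4   0.61] roll 0.347
(0.6701, -0.0504, 0.2012, -1.1505) -> [-0.08  1.55  0.68] roll 0.393
(0.6688, -0.0511, 0.2005, -1.1964) -> [-0.13  1.69  0.75] roll 0.439
(0.6675, -0.0518, 0.1997, -1.2418) -> [-0.18  1.83  0.83] roll 0.484
(0.6661, -0.0523, 0.199, -1.2869) -> [-0.24  1.96  0.9 ] roll 0.53
(0.6648, -0.0528, 0.1982, -1.3317) -> [-0.3   2.09  0.98] roll 0.574
(0.6633, -0.0532, 0.1975, -1.3762) -> [-0.38  2.22  1.05] roll 0.619
```

View pics/s5.png

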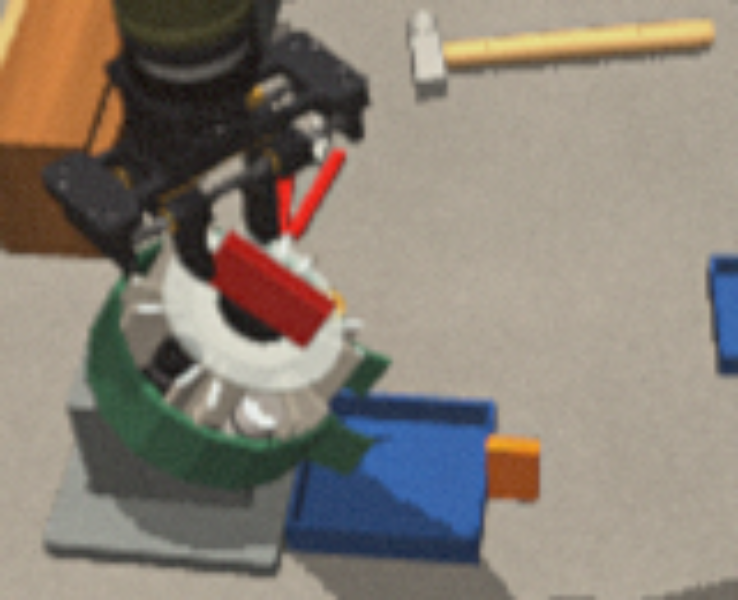

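The fingers turn the drum (now about −0.33) and the silver blank stays put. I continue slowly.

step_arm([
  {"claw": 0.4,"delta_pos": [0,0.15,0.06],"roll": 0.05},
  {"claw": 0.4,"delta_pos": [0,0.3,0.12],"roll": 0.1},
  {"claw": 0.4,"delta_pos": [0,0.45,0.18],"roll": 0.15},
  {"claw": 0.4,"delta_pos": [0,0.6,0.24],"roll": 0.2},
  {"claw": 0.4,"delta_pos": [0,0.75,0.3],"roll": 0.25},
  {"claw": 0.4,"delta_pos": [0,0.9,0.36],"roll": 0.3},
  {"claw": 0.4,"delta_pos": [0,1.05,0.42],"roll": 0.34},
  {"claw": 0.4,"delta_pos": [0,1.2,0.48],"roll": 0.39},
  {"claw": 0.4,"delta_pos": [0,1.2,0.48],"roll": 0.39},
  {"claw": 0.4,"delta_pos": [0,1.2,0.48],"roll": 0.39},
  {"claw": 0.4,"delta_pos": [0,1.2,0.48],"roll": 0.39},
])

```text
t: 14.0
eef_pos: [0.6737, -0.0499, 0.2038]
tcp_rot: [3.135, 0.005, -1.148]
force: [2.5, 2.3, 6.6]
gripper_width: 0.404
gripper_force: 2.6
```

```bash
python3 -c "
from m import *
look('s6')
arc(-np.arange(1.1,1.51,.1))"
```

```text
bar theta -0.75 312
brass 0 
silver 43 [ 0.622 -0.022  0.025]
t 14.05 p [ 0.6737 -0.0499  0.2038] rot [ 3.135  0.005 -1.148] q [-0.42  1.01  0.99  1.45 -0.87  1.17 -2.01]
(0.6701, -0.0504, 0.2012, -1.1505) -> [-0.1   0.34  0.26] roll 0.003
(0.6675, -0.0518, 0.1997, -1.2418) -> [-0.08  0.64  0.41] roll 0.094
(0.6648, -0.0528, 0.1982, -1.3317) -> [-0.1   0.92  0.56] roll 0.184
(0.6619, -0.0535, 0.1967, -1.4205) -> [-0.16  1.21  0.72] roll 0.273
(0.659, -0.0539, 0.1951, -1.5086) -> [-0.24  1.49  0.88] roll 0.361
```

step_arm([
  {"claw": 0.4,"delta_pos": [0,0.15,0.07],"roll": 0.04},
  {"claw": 0.4,"delta_pos": [0,0.3,0.15],"roll": 0.09},
  {"claw": 0.4,"delta_pos": [0,0.45,0.22],"roll": 0.13},
  {"claw": 0.4,"delta_pos": [0,0.6,0.3],"roll": 0.18},
  {"claw": 0.4,"delta_pos": [0,0.6,0.3],"roll": 0.18},
  {"claw": 0.4,"delta_pos": [0,0.6,0.3],"roll": 0.18},
  {"claw": 0.4,"delta_pos": [0,0.6,0.3],"roll": 0.18},
  {"claw": 0.4,"delta_pos": [0,0.6,0.3],"roll": 0.18},
  {"claw": 0.4,"delta_pos": [0,0.6,0.3],"roll": 0.18},
])

```text
t: 14.95
eef_pos: [0.6683, -0.0534, 0.201]
tcp_rot: [3.134, 0.002, -1.328]
force: [3.4, 0.1, 6.1]
gripper_width: 0.398
gripper_force: 2.6
```

```bash
python3 -c "
from m import *
look('s7')
arc(-np.arange(1.3,1.51,.1))
im,D=eyes.get_image('side');P=cloud('side',D);h=cv2.cvtColor(im,cv2.COLOR_RGB2HSV)
m=(P[:,:,0]>.53)&(P[:,:,0]<.6)&(P[:,:,1]>-.06)&(P[:,:,1]<.03)&(P[:,:,2]>.012)&(P[:,:,2]<.12);print('stuff in tray',m.sum(),P[m].mean(0) if m.any() else '',h[m].mean(0) if m.any() else '')"
```

```text
bar theta -0.998 299
brass 145 [ 0.567 -0.026  0.027]
silver 41 [ 0.622 -0.02   0.024]
t 15.0 p [ 0.6683 -0.0534  0.2011] rot [ 3.134e+00  2.000e-03 -1.328e+00] q [-0.43  1.02  1.02  1.48 -0.9   1.17 -2.15]
(0.6648, -0.0528, 0.1982, -1.3317) -> [-0.14  0.32  0.29] roll 0.003
(0.6619, -0.0535, 0.1967, -1.4205) -> [-0.14  0.62  0.44] roll 0.092
(0.659, -0.0539, 0.1951, -1.5086) -> [-0.17  0.91  0.6 ] roll 0.18
stuff in tray 197 [ 0.57076177 -0.02674125  0.03626504] [ 28.75126904 146.50761421 180.19796954]
```

step_arm([
  {"claw": 0.4,"delta_pos": [0,0,0],"roll": 0},
  {"claw": 0.4,"delta_pos": [0,0,0],"roll": 0},
  {"claw": 0.4,"delta_pos": [0,0,0],"roll": 0},
  {"claw": 0.4,"delta_pos": [0,0,0],"roll": 0},
  {"claw": 0.4,"delta_pos": [0,0,0],"roll": 0},
])

```text
t: 15.55
eef_pos: [0.6683, -0.0534, 0.201]
tcp_rot: [3.134, 0.002, -1.329]
force: [2.8, 1.4, 4.8]
gripper_width: 0.403
gripper_force: 2.6
```

```bash
python3 -c "
from m import *
look('s8')
arc(np.r_[-1.2:0.01:.1])
im,D=eyes.get_image('side');P=cloud('side',D);h=cv2.cvtColor(im,cv2.COLOR_RGB2HSV)
m=(P[:,:,0]>.53)&(P[:,:,0]<.63)&(P[:,:,1]>-.06)&(P[:,:,1]<.03)&(P[:,:,2]>.012)&(P[:,:,2]<.12)&(h[:,:,0]>14)&(h[:,:,0]<35)&(h[:,:,1]>70);print(m.sum(),np.percentile(P[m],[1,50,99],axis=0).round(3).tolist())
for k,c,a in blobs(im,(105,120,60),(125,255,255),200):
    p=P[k]; q=p[(p[:,2]>.022)&(p[:,2]<.05)]; print(c,np.percentile(q,[0,1,99,100],axis=0).round(3).tolist())"
```

```text
bar theta -1.001 301
brass 142 [ 0.568 -0.026  0.027]
silver 43 [ 0.619 -0.022  0.025]
t 15.6 p [ 0.6683 -0.0534  0.2011] rot [ 3.134e+00  2.000e-03 -1.329e+00] q [-0.43  1.02  1.02  1.48 -0.9   1.17 -2.15]
(0.6675, -0.0518, 0.1997, -1.2418) -> [-0.17  0.04  0.14] roll -0.087
(0.6701, -0.0504, 0.2012, -1.1505) -> [-0.25 -0.25 -0.01] roll -0.178
(0.6727, -0.0488, 0.2025, -1.0575) -> [-0.34 -0.54 -0.15] roll -0.271
(0.675, -0.0468, 0.2038, -0.9623) -> [-0.48 -0.81 -0.28] roll -0.366
(0.6772, -0.0447, 0.205, -0.8647) -> [-0.63 -1.07 -0.4 ] roll -0.464
(0.6792, -0.0423, 0.2061, -0.7646) -> [-0.82 -1.32 -0.51] roll -0.564
(0.6809, -0.0396, 0.207, -0.6619) -> [-1.04 -1.55 -0.6 ] roll -0.667
(0.6824, -0.0368, 0.2079, -0.5566) -> [-1.27 -1.76 -0.69] roll -0.772
(0.6837, -0.0339, 0.2086, -0.4488) -> [-1.52 -1.96 -0.77] roll -0.88
(0.6847, -0.0308, 0.2091, -0.3387) -> [-1.8  -2.13 -0.82] roll -0.99
(0.6854, -0.0276, 0.2095, -0.2269) -> [-2.1  -2.27 -0.86] roll -1.102
(0.6858, -0.0243, 0.2097, -0.1138) -> [-2.41 -2.39 -0.88] roll -1.215
(0.686, -0.021, 0.2098, 0.0) -> [-2.72 -2.49 -0.89] roll -1.329
139 [[0.536, -0.042, 0.014], [0.568, -0.026, 0.029], [0.596, -0.014, 0.035]]
[303.24358974 187.52083333] [[0.271, -0.241, 0.022], [0.271, -0.237, 0.022], [0.37, -0.138, 0.028], [0.37, -0.138, 0.029]]
[220.10662177 225.66105499] [[0.522, -0.079, 0.022], [0.523, -0.078, 0.022], [0.651, 0.043, 0.033], [0.651, 0.043, 0.034]]
```

Brass lies still in the tray and the tray has not moved. I turn back the other way.

step_arm([
  {"claw": 0.4,"delta_pos": [-0.04,-0.2,-0.1],"roll": -0.06},
  {"claw": 0.4,"delta_pos": [-0.1,-0.4,-0.2],"roll": -0.12},
  {"claw": 0.4,"delta_pos": [-0.16,-0.55,-0.28],"roll": -0.18},
  {"claw": 0.4,"delta_pos": [-0.22,-0.7,-0.35],"roll": -0.24},
  {"claw": 0.4,"delta_pos": [-0.3,-0.88,-0.42],"roll": -0.3},
  {"claw": 0.4,"delta_pos": [-0.38,-1.1,-0.53],"roll": -0.37},
  {"claw": 0.4,"delta_pos": [-0.46,-1.25,-0.6],"roll": -0.42},
  {"claw": 0.4,"delta_pos": [-0.55,-1.4,-0.66],"roll": -0.48},
  {"claw": 0.4,"delta_pos": [-0.65,-1.53,-0.71],"roll": -0.53},
  {"claw": 0.4,"delta_pos": [-0.75,-1.65,-0.78],"roll": -0.58},
  {"claw": 0.4,"delta_pos": [-0.9,-1.8,-0.84],"roll": -0.65},
  {"claw": 0.4,"delta_pos": [-1.05,-1.95,-0.9],"roll": -0.71},
  {"claw": 0.4,"delta_pos": [-1.2,-2.1,-0.95],"roll": -0.78},
  {"claw": 0.4,"delta_pos": [-1.35,-2.2,-0.98],"roll": -0.84},
  {"claw": 0.4,"delta_pos": [-1.5,-2.3,-1.01],"roll": -0.91},
  {"claw": 0.4,"delta_pos": [-1.7,-2.41,-1.05],"roll": -0.98},
  {"claw": 0.4,"delta_pos": [-1.9,-2.5,-1.07],"roll": -1.06},
  {"claw": 0.4,"delta_pos": [-2.1,-2.58,-1.09],"roll": -1.13},
  {"claw": 0.4,"delta_pos": [-2.3,-2.65,-1.1],"roll": -1.21},
  {"claw": 0.4,"delta_pos": [-2.5,-2.72,-1.1],"roll": -1.28},
])

```text
t: 17.65
eef_pos: [0.6849, -0.0253, 0.2099]
tcp_rot: [3.138, 0.016, -0.05]
force: [-3.5, -3.6, 2.3]
gripper_width: 0.396
gripper_force: 2.1
```

```bash
python3 -c "
from m import *
look('s9')
arc(np.r_[0:1.21:.1])"
```

```text
bar theta -0.314 279
brass 142 [ 0.567 -0.026  0.027]
silver 44 [ 0.624 -0.017  0.024]
t 17.7 p [ 0.6851 -0.0249  0.2099] rot [ 3.139  0.016 -0.047] q [-0.36  0.92  0.72  1.4  -0.63  1.08 -1.14]
(0.686, -0.021, 0.2098, 0.0) -> [ 0.07 -0.39  0.01] roll -0.047
(0.6858, -0.0177, 0.2097, 0.1138) -> [ 0.04 -0.72  0.02] roll -0.161
(0.6854, -0.0144, 0.2095, 0.2269) -> [-0.02 -1.05  0.04] roll -0.274
(0.6847, -0.0112, 0.2091, 0.3387) -> [-0.1  -1.36  0.08] roll -0.385
(0.6837, -0.0081, 0.2086, 0.4488) -> [-0.21 -1.67  0.13] roll -0.496
(0.6824, -0.0052, 0.2079, 0.5566) -> [-0.36 -1.95  0.2 ] roll -0.603
(0.6809, -0.0024, 0.207, 0.6619) -> [-0.52 -2.22  0.3 ] roll -0.709
(0.6792, 0.0003, 0.2061, 0.7646) -> [-0.7  -2.49  0.39] roll -0.811
(0.6772, 0.0027, 0.205, 0.8647) -> [-0.91 -2.72  0.5 ] roll -0.911
(0.675, 0.0048, 0.2038, 0.9623) -> [-1.14 -2.92  0.62] roll -1.009
(0.6727, 0.0068, 0.2025, 1.0575) -> [-1.37 -3.11  0.76] roll -1.104
(0.6701, 0.0084, 0.2012, 1.1505) -> [-1.64 -3.25  0.89] roll -1.197
(0.6675, 0.0098, 0.1997, 1.2418) -> [-1.9  -3.38  1.04] roll -1.289
```

step_arm([
  {"claw": 0.4,"delta_pos": [0,-0.2,0],"roll": -0.05},
  {"claw": 0.4,"delta_pos": [0,-0.4,0],"roll": -0.11},
  {"claw": 0.4,"delta_pos": [0,-0.55,0.02],"roll": -0.16},
  {"claw": 0.4,"delta_pos": [0,-0.7,0.03],"roll": -0.22},
  {"claw": 0.4,"delta_pos": [-0.02,-0.85,0.04],"roll": -0.27},
  {"claw": 0.4,"delta_pos": [-0.06,-1.0,0.06],"roll": -0.33},
  {"claw": 0.4,"delta_pos": [-0.1,-1.16,0.08],"roll": -0.39},
  {"claw": 0.4,"delta_pos": [-0.15,-1.3,0.1],"roll": -0.44},
  {"claw": 0.4,"delta_pos": [-0.21,-1.47,0.13],"roll": -0.5},
  {"claw": 0.4,"delta_pos": [-0.28,-1.6,0.17],"roll": -0.55},
  {"claw": 0.4,"delta_pos": [-0.36,-1.75,0.2],"roll": -0.6},
  {"claw": 0.4,"delta_pos": [-0.44,-1.9,0.25],"roll": -0.66},
  {"claw": 0.4,"delta_pos": [-0.52,-2.02,0.3],"roll": -0.71},
  {"claw": 0.4,"delta_pos": [-0.61,-2.15,0.35],"roll": -0.76},
  {"claw": 0.4,"delta_pos": [-0.7,-2.28,0.39],"roll": -0.81},
  {"claw": 0.4,"delta_pos": [-0.8,-2.4,0.45],"roll": -0.86},
  {"claw": 0.4,"delta_pos": [-0.91,-2.52,0.5],"roll": -0.91},
  {"claw": 0.4,"delta_pos": [-1.02,-2.62,0.56],"roll": -0.96},
  {"claw": 0.4,"delta_pos": [-1.02,-2.62,0.56],"roll": -0.96},
  {"claw": 0.4,"delta_pos": [-1.02,-2.62,0.56],"roll": -0.96},
])

```text
t: 19.7
eef_pos: [0.679, 0.0033, 0.2052]
tcp_rot: [-3.134, 0.006, 0.907]
force: [2.3, -1.2, 4.4]
gripper_width: 0.398
gripper_force: 2.2
```

```bash
python3 -c "
from m import *
look('s10')
arc(np.r_[0.8:1.41:.1])"
```

```text
bar theta 1.486 32
brass 142 [ 0.567 -0.026  0.027]
silver 40 [ 0.615 -0.023  0.025]
t 19.75 p [0.679  0.0035 0.2051] rot [-3.134  0.006  0.907] q [-0.3   0.85  0.46  1.43 -0.42  0.97 -0.39]
(0.6772, 0.0027, 0.205, 0.8647) -> [-0.17 -0.1   0.01] roll 0.043
(0.675, 0.0048, 0.2038, 0.9623) -> [-0.14 -0.4   0.13] roll -0.055
(0.6727, 0.0068, 0.2025, 1.0575) -> [-0.13 -0.7   0.26] roll -0.15
(0.6701, 0.0084, 0.2012, 1.1505) -> [-0.16 -1.01  0.4 ] roll -0.243
(0.6675, 0.0098, 0.1997, 1.2418) -> [-0.21 -1.3   0.55] roll -0.334
(0.6648, 0.0108, 0.1982, 1.3317) -> [-0.29 -1.57  0.7 ] roll -0.424
(0.6619, 0.0115, 0.1967, 1.4205) -> [-0.42 -1.84  0.85] roll -0.513
```

step_arm([
  {"claw": 0.4,"delta_pos": [0,-0.15,0.07],"roll": -0.05},
  {"claw": 0.4,"delta_pos": [0,-0.3,0.13],"roll": -0.1},
  {"claw": 0.4,"delta_pos": [0,-0.45,0.2],"roll": -0.15},
  {"claw": 0.4,"delta_pos": [0,-0.6,0.26],"roll": -0.2},
  {"claw": 0.4,"delta_pos": [0,-0.75,0.32],"roll": -0.24},
  {"claw": 0.4,"delta_pos": [0,-0.75,0.32],"roll": -0.24},
  {"claw": 0.4,"delta_pos": [0,-0.75,0.32],"roll": -0.24},
  {"claw": 0.4,"delta_pos": [0,-0.75,0.32],"roll": -0.24},
  {"claw": 0.4,"delta_pos": [0,-0.75,0.32],"roll": -0.24},
  {"claw": 0.4,"delta_pos": [0,-0.75,0.32],"roll": -0.24},
])

```text
t: 20.75
eef_pos: [0.6723, 0.0093, 0.2009]
tcp_rot: [-3.13, 0.004, 1.148]
force: [2.1, 0.7, 6.0]
gripper_width: 0.4
gripper_force: 2.2
```

```bash
python3 -c "
from m import *
look('s11')
arc(np.r_[1.0:1.41:.1])
im,D=eyes.get_image('side');P=cloud('side',D);h=cv2.cvtColor(im,cv2.COLOR_RGB2HSV)
m=(P[:,:,0]>.53)&(P[:,:,0]<.63)&(P[:,:,1]>-.07)&(P[:,:,1]<.03)&(P[:,:,2]>.012)&(P[:,:,2]<.055)&~((h[:,:,0]>95)&(h[:,:,0]<130)&(h[:,:,1]>100));print(m.sum(),np.percentile(P[m],[1,50,99],axis=0).round(3).tolist())"
```

```text
bar theta 0.923 56
brass 138 [ 0.568 -0.028  0.027]
silver 210 [0.593 0.002 0.027]
t 20.8 p [0.6724 0.0093 0.2009] rot [-3.13   0.004  1.148] q [-0.27  0.83  0.39  1.45 -0.36  0.94 -0.21]
(0.6727, 0.0068, 0.2025, 1.0575) -> [-0.22  0.13 -0.17] roll 0.091
(0.6701, 0.0084, 0.2012, 1.1505) -> [-0.18 -0.17 -0.03] roll -0.002
(0.6675, 0.0098, 0.1997, 1.2418) -> [-0.16 -0.46  0.12] roll -0.094
(0.6648, 0.0108, 0.1982, 1.3317) -> [-0.18 -0.75  0.27] roll -0.183
(0.6619, 0.0115, 0.1967, 1.4205) -> [-0.23 -1.04  0.43] roll -0.272
336 [[0.536, -0.048, 0.015], [0.575, 0.005, 0.029], [0.616, 0.029, 0.035]]
```

Silver has dropped. I back the finger off the bar, lift clear and check.

step_arm([
  {"claw": 0.4,"delta_pos": [0,0.4,0],"roll": 0},
  {"claw": 0.4,"delta_pos": [0,0.8,0],"roll": 0},
  {"claw": 0.45,"delta_pos": [0,0.8,-0.5],"roll": 0},
  {"claw": 0.5,"delta_pos": [0,0.8,-1.5],"roll": 0},
  {"claw": 0.5,"delta_pos": [0,0.8,-3],"roll": 0},
  {"claw": 0.5,"delta_pos": [0,0.8,-6],"roll": 0},
  {"claw": 0.5,"delta_pos": [0,0.8,-10],"roll": 0},
  {"claw": 0.5,"delta_pos": [0,0.8,-14],"roll": 0},
  {"claw": 0.5,"delta_pos": [0,0.8,-17],"roll": 0},
  {"claw": 0.5,"delta_pos": [0,0.8,-17],"roll": 0},
  {"claw": 0.5,"delta_pos": [0,0.8,-17],"roll": 0},
  {"claw": 0.5,"delta_pos": [0,0.8,-17],"roll": 0},
])

```text
t: 22.05
eef_pos: [0.6799, 0.0058, 0.3683]
tcp_rot: [-3.124, 0.006, 1.15]
force: [-0.4, 0.1, -0.3]
gripper_width: 0.499
gripper_force: 0.0
```

```bash
python3 -c "
from m import *
look('s12'); s=state(); print(s['eef_pos'],s['force'])
im,D=eyes.get_image('side');P=cloud('side',D)
for k,c,a in blobs(im,(105,120,60),(125,255,255),200):
    p=P[k]; q=p[(p[:,2]>.022)&(p[:,2]<.05)]; print(c,np.percentile(q,[0,1,99,100],axis=0).round(3).tolist())"
```

```text
bar theta 0.438 205
brass 138 [ 0.569 -0.032  0.027]
silver 172 [0.593 0.015 0.029]
[0.67987732 0.00584396 0.36799619] [-0.75378245 -0.56551247 -0.11404022]
[303.26298701 187.61201299] [[0.272, -0.235, 0.022], [0.272, -0.234, 0.022], [0.37, -0.137, 0.028], [0.37, -0.137, 0.028]]
[220.54347826 224.60461957] [[0.522, -0.079, 0.022], [0.523, -0.078, 0.022], [0.651, 0.043, 0.035], [0.652, 0.044, 0.035]]
```

View pics/s12.png

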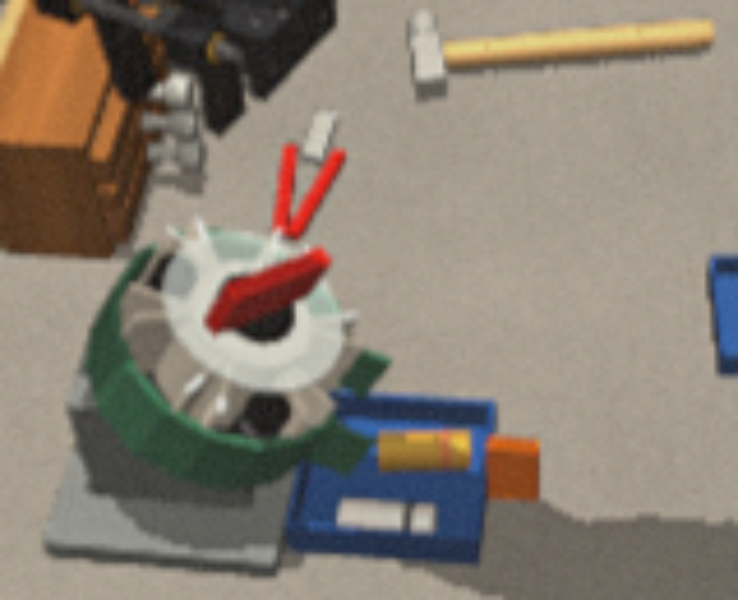

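Both blanks lie in the tray: brass at crop (425,450) and silver at (385,515). The blacks are still in the drum, at (265,415) and (160,270). The tray is at the stop and the arm is clear.

```bash
python3 -c "
from station import hand_in
print(hand_in())"
```

```text
the job is handed in; nothing more can be done
None
```

The job is handed in at about 22 s of the 64 s limit: the tray sits square at the stop, brass then silver lie at rest in it, both blacks are still in the drum, and the arm is clear; `hand_in()` returned no verdict.

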